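# Hold the code reader over the printed code

## Robot

A 7-joint arm with a two-finger parallel gripper is mounted at the origin on the work surface. World frame = base frame: x ahead of the robot, y to its left, z up, the work surface at z = 0. Lengths are in m, angles in rad, forces in N, time in s.
With the tool pointing down it reaches from about 0.35 to 0.9 m from the base axis. Payload 8.1 kg.
Tool frame: the origin (TCP) lies at the centre of the arm's flange, where the gripper is bolted on; the fingertips stand 173 mm ahead of it and the grasp point (between the pads) lies 155 mm ahead of it; z points along the fingers, y is the direction in which the jaws open and shut (so a half turn about z gives the same grasp; the last joint's range is limited). The gripper opens to 85 mm and grips with 20 to 120 N. Pads are 22 mm wide; open, the fingers measure 114 mm over their backs; the gripper's body (76 mm by 85 mm) begins 54 mm behind the grasp point. The pads swing forward as they close: fully open they stand 13 mm farther back than shut.
Start: joints at [1.044, 0.434, 0.025, 1.573, -0.012, 1.134, -0.075], TCP at [0.257, -0.57, 0.405] pointing down, gripper open.
Joint ranges: [-2.62, 2.62], [-0.44, 2.09], [-1.27, 1.32], [0.08, 2.57], [-1.32, 4.46], [0.12, 2], [-2.74, 2.74]. Speed limits (rad/s): [2.22, 2.22, 3.01, 3.01, 3.14, 3.14, 3.14].

## Interface

Orientations are given as a unit quaternion [w, x, y, z].
In Python, from station import bot gives the robot as it stands.
- The arm moves only by the shell command python3 -m crank 'ROWS' [FORCE]. ROWS is JSON, a list of rows, each an object with "delta_pos": the shift along the world's x, y, z in mm, a list of three; "turn": the turn, a rotation vector about the world's x, y, z in degrees, a list of three; "fingers": the opening, from 0 (shut) to 1 (fully open). A call has 1 to 10 rows; each row shifts and turns the pose as measured when the row begins; what a row does not reach is not made up. A row lasts 1/10 s, in which the tool goes at most 50 mm and 8.59 degrees, less where a joint would pass 70% of its speed; a pose out of reach is approached as far as the arm can. A call with a gripper value outside its range is refused whole. The fingers move at their own pace and stop on an object; FORCE is the grip in N (left out, the last holds). Time passes only in rows, so rows that do not move let the fingers close. It gives the time, the measured TCP pose, the force and the opening at its end, in the units of the state.
- bot.state(): the state, without advancing time (a new reading comes with each control period).
- bot.snapshot(name): name is "scene" or "top" or "wrist"; returns the picture (480x640x3 uint8, red, green, blue); there is no depth.
- bot.camera_params(name): a dict with "mtx" (3x3 intrinsics, pixels), "R" (3x3) and "t" (3): a world point X has camera coordinates R X + t; the wrist camera has in their place "tool_from_camera" (4x4, takes a point from camera to tool coordinates, whose origin is the TCP and whose axes are the flange's). Camera axes: x right, y down, z forward; pixel columns grow to the right and rows downward; lengths in m; the calibration is good to about 2 mm. A picture is of the moment at which its call begins: read the wrist's pose just before it. camera_params takes no time and is no camera call.
- bot.sign_off(): hands the job in, once; it reports no verdict.
Trained networks look in the newest picture that a camera, given by its name, has taken for a name from the list of things; names that differ only in an ending like _2 or _b are one class to them, and where a whole thing is asked for, a point or a joint stands for the part that bears it (a point fixed in the world has none). Each returns a list of dicts, best first, with "score" (0 to 1); they miss things now and then, are a little off and sometimes report something else, mostly with a low value. They report only what shows in the picture. A call takes as long as a camera call. They do not tell look-alikes from the thing itself.
- bot.cut_out(camera, query): "region" (480x640 bool, what is visible of it) and "rect" ([left, top, width, height] as shares, 0 to 1, of the picture: columns of its width, rows of its height, round what is visible of it).
- bot.landmark_of(camera, query): "location" ([column, row] as shares, 0 to 1, of the picture: columns of its width, rows of its height: a listed point, or the origin of a listed thing).
The state is a dict: "clock": time; "joint_pos": joint angles; "dq": joint speeds; "tau": joint torques, N m; "tool_pos": TCP position; "orientation": TCP orientation; "ft_force": force on the tool from outside, world axes, zero at the start; "moment": the same for the moment, N m; "gripper_width": finger opening in m.
Only numpy, scipy, OpenCV 4.12 (cv2) and the standard library are available. Lean on these libraries where they do the work, as an engineer would, in place of code of your own. Each camera call takes 0.05 s, during which the arm holds its last target.

## Task

Lift the code reader up and off its hook, carry it clear of the riser and the things on it to the grey tray, and hold it level and still about a centimetre above the printed code of the blue-bordered card, centred on the code and with its long side along the code's long side. Finish while still holding it there: do not put it down, never let the reader touch the tray or the cards, and leave everything else undisturbed.

Things in the scene. Friction and masses are not known exactly. Their poses are not given: they have to be found in the camera images.
- reader: Hand-held code reader, about 0.18 kg, hanging upright on the hook, 138 mm high. Blue rectangular head 36 (x) x 70 (y) x 30 mm, its reading window the flat underside; black shoulder up to z = 40 mm, black loop above, blue grip on top. Origin: centre of the underside; z up when level, y = long side of the head. A half turn makes no difference. It can swing a little while it hangs.
- reader_grip (a point): Middle of the reader's solid blue grip, 116 mm above its origin; grip 22 mm (x) x 20 mm (y), from z = 94 to 138 mm above the reader's origin, top free. Best taken from above, fingers closing across the 20 mm (reader's y), clear of the hook. Same axes as the reader.
- reader_loop (a point): Underside of the top bar of the reader's open black loop (86 mm above the reader's origin), which rests on the hook. The loop is 16 mm thick (x), 56 mm wide (y); its opening is 40 mm wide and 46 mm high (z = 40 to 86 mm), its top bar 8 mm high. Same axes as the reader.
- stand: Fixed steel hook stand. Origin: on the table, straight below the hanging point. Base plate 130 x 120 x 12 mm; post 14 mm thick, 188 mm high, 58 mm from the origin on the +x side. From the post's top a level round bar, 8 mm thick, runs along the stand's -x through the reader's loop and ends in an upturned tip.
- hook (a point): Hanging point on the top side of the hook bar, 190 mm above the table; axes of the stand. The bar ends 28 mm from here on the -x side in an upturned tip 12 mm higher than the bar: raise the reader more than 12 mm (its loop leaves room for 38 mm), then take it away along -x.
- tray: Fixed grey open tray, 210 (x) x 180 (y) x 40 mm high outside, 5 mm walls and floor. Origin: centre of its underside. Two cards lie in it, fixed.
- blue_card: Blue-bordered card fixed in the tray, 66 (x) x 100 (y) x 2 mm, with a white field of 46 x 80 mm and black bars. Origin: centre of its underside.
- blue_card_code (a point): THE TARGET: centre of the printed code (black bars, 22 mm in x by 60 mm in y) on the top face of the blue-bordered card; z up, y = the code's long side.
- orange_card: The other card, orange-bordered, same size, not to be read. Origin: centre of its underside. It and the blue card may lie either way round.
- riser: Fixed grey desk riser between stand and tray, 340 (x) x 130 (y) mm, 75 mm high. Origin: centre of its foot.
- pen_cup: Loose black pen cup, 72 mm across, 90 mm high, pens up to about 122 mm, standing on the riser. Origin: centre of its underside.
- tape: Loose black tape dispenser with a white roll, 85 x 50 x 66 mm, standing on the riser. Origin: centre of its underside.
- stamp: Loose hand stamp, red foot 60 x 40 mm, wooden knob, 70 mm high, standing on the riser. Origin: centre of its underside.
There are look-alikes about, which are no part of the job. Several things have the shape of the stamp; the one meant has the colours described above. There is more than one size of the reader; the one meant has the size given above.

How it is judged:
On the way:
1. the reader is off its hook and held in the gripper, clear of the stand (horizontal distance between reader and stand above 0.06 m and height (world z) of reader above 0.06 m and contact force between reader and stand below 0.1 N and contact force between the fingers and reader above 1 N), for 0.2 s.
At the end, for the whole second after the job is handed in: Reader held still, window 3-22 mm above the blue-bordered card, centred within 12 mm of the code, long sides within 0.15 rad (either way round), tilt under 0.12 rad, touching only the gripper; pen cup, tape and stamp upright within 20 mm of their start (horizontal distance between reader and blue_card_code below 0.012 m and z of reader in the frame of blue_card_code between 0.003 and 0.022 m and angle between the y axis of reader and the y axis of blue_card_code, either way round below 0.15 rad and angle between reader's own z axis and vertical below 0.12 rad and linear speed of reader below 0.02 m/s and angular speed of reader below 0.15 rad/s and contact force between the fingers and reader above 1 N and contact force between reader and tray below 0.1 N and contact force between reader and blue_card below 0.1 N and contact force between reader and orange_card below 0.1 N and contact force between reader and stand below 0.1 N and contact force between reader and riser below 0.1 N and distance of each of pen_cup, tape, stamp from where it was at the start of the episode below 0.02 m and angle between each of pen_cup, tape, stamp's own z axis and vertical below 0.1 rad); the arm keeps its last pose, push and grip.
It fails at once if the reader touches the tray or a card (contact force between reader and tray above 0.5 N or contact force between reader and blue_card above 0.5 N or contact force between reader and orange_card above 0.5 N).
It fails at once if the riser is bumped by the reader or the arm (contact force between any of reader, the arm, the fingers and riser above 2 N).
It fails at once if the pen cup is shifted by more than 20 mm or tipped (distance of pen_cup from where it was at the start of the episode above 0.02 m or angle between pen_cup's own z axis and vertical above 0.3 rad).
It fails at once if the tape dispenser is shifted by more than 20 mm or tipped (distance of tape from where it was at the start of the episode above 0.02 m or angle between tape's own z axis and vertical above 0.3 rad).
It fails at once if the stamp is shifted by more than 20 mm or tipped (distance of stamp from where it was at the start of the episode above 0.02 m or angle between stamp's own z axis and vertical above 0.3 rad).
It also fails if it takes over 56 s, if anything falls off the work surface, if the arm or the gripper's body presses on something with over 40 N, if the wrist force passes 120 N, or if a joint passes its speed limit or range.

## Working session

There is one attempt and no reset: what is moved stays moved. The work goes in short steps, Python scripts to look and compute and a shell command to move; the robot and the scene stay as the last step left them, time stands still between calls to the robot, and variables do not carry over. Pictures are saved under pics/ and viewed, and the job is handed in when it is done.

```bash
mkdir -p pics; ls; python3 - <<'E'
from station import bot
import cv2,numpy as np
print(bot.state())
for n in ["scene","top","wrist"]:
    im=bot.snapshot(n); cv2.imwrite(f"pics/{n}0.png",im[:,:,::-1])
    p=bot.camera_params(n); print(n,p)
E
```

```text
pics
{'clock': 0.0, 'joint_pos': array([ 1.04440317,  0.4352307 ,  0.02499711,  1.57413806, -0.01159212,
        1.13399887, -0.0751311 ]), 'dq': array([-9.43961732e-04,  5.92464833e-04,  2.32394404e-04,  2.83490569e-04,
        1.60666446e-04,  8.77604860e-05,  1.51139347e-03]), 'tau': array([ 4.89147733e-04, -6.70467854e+01,  1.02522366e+00, -3.16220534e+01,
        1.55463070e-02,  1.22401360e-02, -4.57813798e-06]), 'tool_pos': array([ 0.25686903, -0.56950451,  0.40390539]), 'orientation': array([-7.75391257e-04,  9.77646077e-01,  2.10255758e-01, -2.51073580e-04]), 'ft_force': array([ 0.0696875 , -0.10559094, -0.20663255]), 'moment': array([-0.02411934,  0.04451672, -0.00218172]), 'gripper_width': 0.08534039145267354}
scene {'mtx': array([[452.59577861,   0.        , 320.76963421],
       [  0.        , 452.59577861, 243.43740858],
       [  0.        ,   0.        ,   1.        ]]), 'R': array([[ 0.77468438,  0.63212998, -0.01660719],
       [ 0.46022948, -0.58163925, -0.67073438],
       [-0.43365071,  0.51196433, -0.74151169]]), 't': array([-0.41517812, -0.19674792,  1.2724588 
[... 205 characters left out ...]
891,  0.02912597],
       [-0.98147679, -0.03316489, -0.18868863],
       [ 0.18949966, -0.02327231, -0.98160495]]), 't': array([-0.07346879,  0.57613352,  1.16758609])}
wrist {'mtx': array([[369.23574266,   0.        , 320.44348615],
       [  0.        , 369.23574266, 233.15231928],
       [  0.        ,   0.        ,   1.        ]]), 'tool_from_camera': array([[-1.42582358e-04, -9.45036359e-01, -3.26965228e-01,
         8.42997854e-02],
       [ 9.99999930e-01, -2.15517390e-05, -3.73786447e-04,
        -4.82907519e-04],
       [ 3.46195114e-04, -3.26965258e-01,  9.45036296e-01,
         2.99025931e-02],
       [ 0.00000000e+00,  0.00000000e+00,  0.00000000e+00,
         1.00000000e+00]])}
```

View pics/scene0.png

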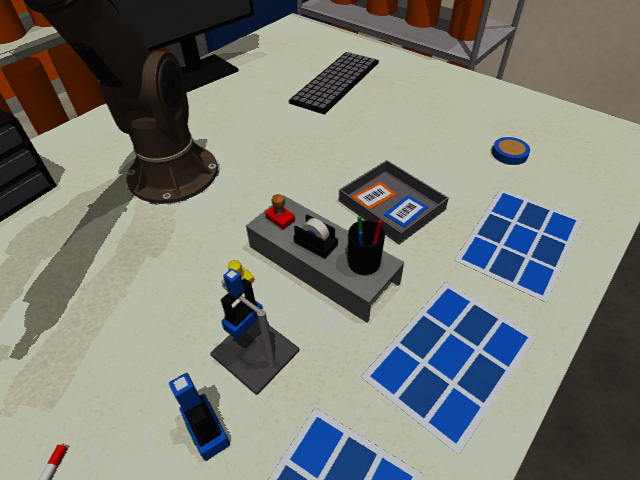

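View pics/top0.png

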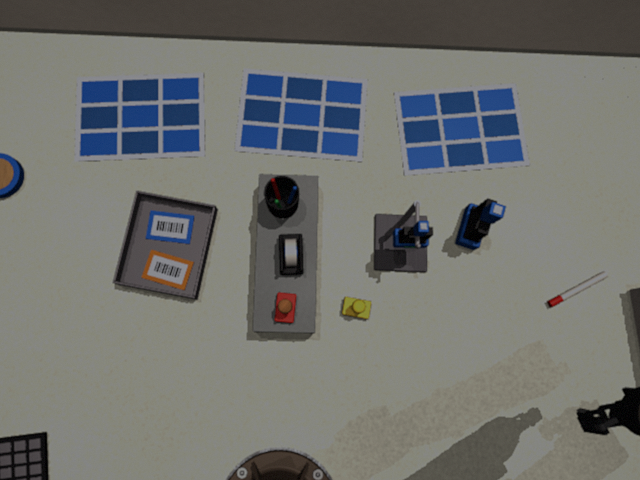

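View pics/wrist0.png

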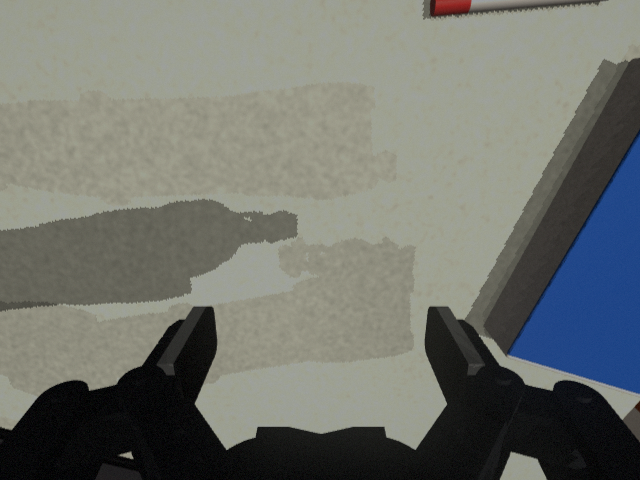

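The scene view shows the hanging reader at about (238,290) and a standing look-alike at (200,420). The riser lies between the stand and the tray, and the blue card is the one at (405,210). In the top view up is +x and left is +y: reader grip (424,229), blue code (170,228). Next I'll triangulate.

```bash
cat > h.py <<'E'
import numpy as np,cv2
from station import bot
def P(n):
    c=bot.camera_params(n); return c["mtx"]@np.c_[c["R"],c["t"]]
def tri(a,b):
    X=cv2.triangulatePoints(P("scene"),P("top"),np.float64(a).reshape(2,1),np.float64(b).reshape(2,1)).ravel(); return X[:3]/X[3]
def plane(n,px,z):
    c=bot.camera_params(n); d=c["R"].T@np.linalg.inv(c["mtx"])@np.r_[px,1.]; o=-c["R"].T@c["t"]
    return o+d*(z-o[2])/d[2]
def proj(n,X):
    x=P(n)@np.r_[X,1.]; return x[:2]/x[2]
E
python3 - <<'E'
from h import *
np.set_printoptions(precision=4,suppress=True)
for n in["scene","top"]: bot.snapshot(n)
for q in ["reader_grip","reader_loop","reader","hook","stand","blue_card_code","blue_card","orange_card","tray","riser","pen_cup","tape","stamp"]:
    r={}
    for n in["scene","top"]:
        r[n]=[(np.array(d["location"])*[640,480],round(d["score"],2)) for d in bot.landmark_of(n,q)]
    print(q,[[(np.round(a,1).tolist(),s) for a,s in r[n][:3]] for n in r])
    if r["scene"] and r["top"]: print("    ",tri(r["scene"][0][0],r["top"][0][0]))
print(bot.state()["clock"])
E
```

```text
reader_grip [[([183.7, 393.3], 0.9), ([236.1, 283.2], 0.59)], [([419.5, 228.1], 0.92), ([492.3, 214.1], 0.84)]]
     [ 0.5879 -0.3405  0.0292]
reader_loop [[([235.7, 291.9], 0.6), ([190.8, 405.6], 0.58)], [([414.9, 230.0], 0.84), ([489.7, 216.1], 0.67), ([171.9, 230.1], 0.6)]]
     [ 0.5665 -0.2503  0.193 ]
reader [[([207.8, 427.6], 0.6), ([243.6, 319.8], 0.58)], [([469.2, 225.2], 0.73), ([410.8, 238.9], 0.55)]]
     [ 0.6205 -0.4104  0.0135]
hook [[([238.5, 292.3], 0.32)], [([420.1, 235.1], 0.81), ([171.9, 222.7], 0.28)]]
     [ 0.5618 -0.2552  0.1898]
stand [[([253.2, 351.0], 0.77)], [([398.5, 244.8], 0.56)]]
     [ 0.5717 -0.2515  0.0005]
blue_card_code [[([407.6, 208.9], 0.85)], [([168.8, 224.6], 0.56)]]
     [0.599  0.2694 0.0138]
blue_card [[([405.7, 209.0], 0.56)], [([169.9, 230.7], 0.93), ([419.8, 228.8], 0.41)]]
     [0.589  0.2699 0.0058]
orange_card [[([373.0, 194.2], 0.85)], [([168.3, 271.2], 0.75)]]
     [0.4953 0.2643 0.0092]
tray [[([391.2, 202.3], 0.88)], [([173.0, 243.3], 0.9)]]
     [0.5562 0.2559 0.0212]
riser [[([322.2, 262.4], 0.73)], [([288.5, 255.8], 0.77), ([419.4, 227.9], 0.23)]]
     [ 0.5383 -0.0002  0.0112]
pen_cup [[([361.5, 262.1], 0.93)], [([284.5, 307.6], 0.62), ([280.8, 204.5], 0.59)]]
     [ 0.4876  0.0496 -0.0796]
tape [[([314.1, 244.3], 0.9)], [([290.3, 257.4], 0.76)]]
     [ 0.5248 -0.0065  0.0698]
stamp [[([279.4, 221.1], 0.82), ([238.0, 283.4], 0.8)], [([357.8, 307.6], 0.87), ([284.3, 308.2], 0.57)]]
     [ 0.4459 -0.1132  0.1708]
1.55
```

```bash
python3 - <<'E'
from h import *
np.set_printoptions(precision=4,suppress=True)
print("grip",tri((236.1,283.2),(419.5,228.1)))
t=cv2.imread("pics/top0.png"); s=cv2.imread("pics/scene0.png")
cv2.imwrite("pics/z1.png",cv2.resize(t[190:290,360:490],None,fx=6,fy=6,interpolation=cv2.INTER_CUBIC))
cv2.imwrite("pics/z2.png",cv2.resize(s[240:400,190:310],None,fx=3.7,fy=3.7,interpolation=cv2.INTER_CUBIC))
cv2.imwrite("pics/z3.png",cv2.resize(t[190:310,110:230],None,fx=5,fy=5,interpolation=cv2.INTER_CUBIC))
for n,im,(x0,y0,x1,y1) in[("top",t,(140,205,200,248)),("scene",s,(380,185,430,232))]:
    hsv=cv2.cvtColor(im,cv2.COLOR_BGR2HSV)
    m=cv2.inRange(hsv,(100,120,60),(130,255,255)); k=np.zeros_like(m); k[y0:y1,x0:x1]=m[y0:y1,x0:x1]
    pts=np.argwhere(k)[:,::-1]
    W=np.array([plane(n,p,0.007)[:2] for p in pts],np.float32)
    r=cv2.minAreaRect(W*1000); print(n,len(pts),r, cv2.boxPoints(r).tolist())
E
```

```text
grip [ 0.5673 -0.2514  0.2173]
top 500 ((595.7160034179688, 268.95404052734375), (99.66349792480469, 65.54145050048828), 84.97061920166016) [[558.702880859375, 222.18704223632812], [623.991943359375, 216.44125366210938], [632.7291259765625, 315.7210388183594], [567.4400634765625, 321.4668273925781]]
scene 349 ((594.4677124023438, 268.77484130859375), (102.25337982177734, 67.72946166992188), 85.0287094116211) [[556.2998657226562, 220.77508544921875], [623.7745971679688, 214.9058837890625], [632.6355590820312, 316.77459716796875], [565.1608276367188, 322.643798828125]]
```

View pics/z1.png

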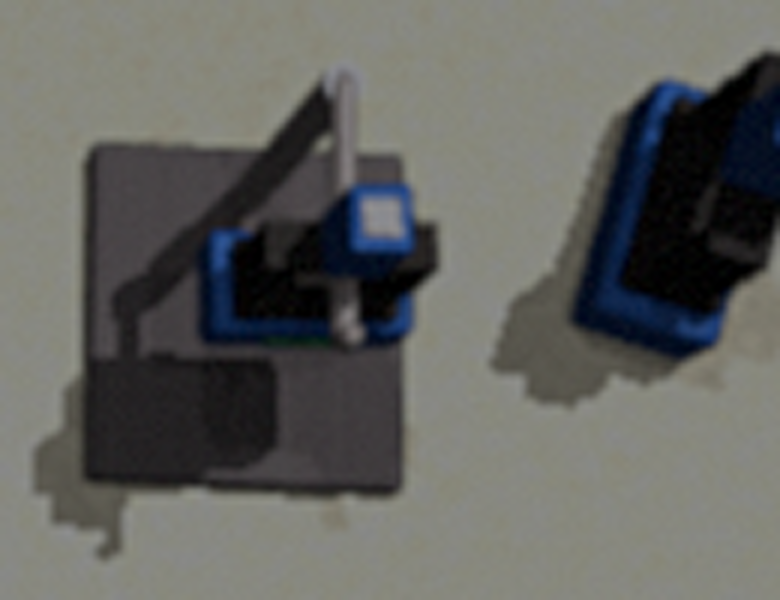

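View pics/z2.png

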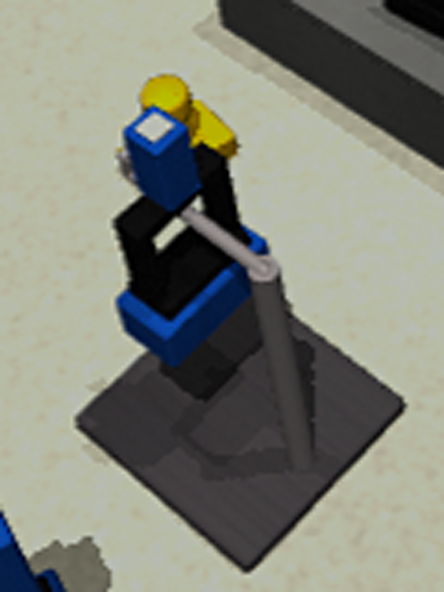

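View pics/z3.png

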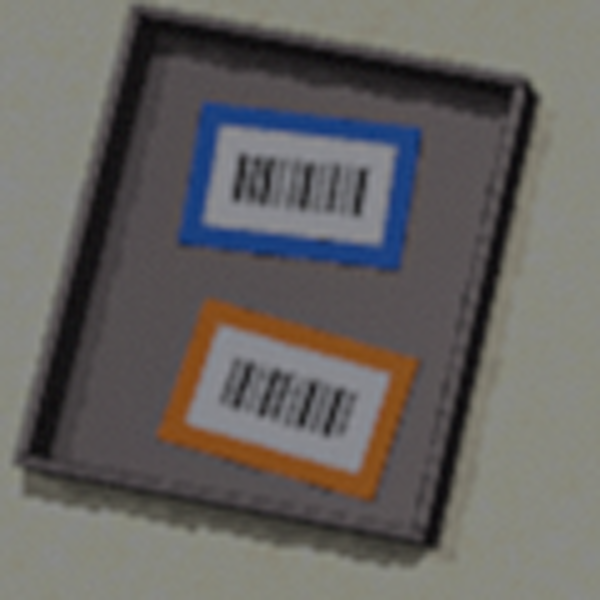

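The zooms show the reader hanging with its head parallel to the stand plate. The bar runs from the post at (417,203) towards the tip at (418,245), which is along about -x. The code is centred on the blue card, with its long side close to world y. Next I'll work out the yaw.

```bash
python3 - <<'E'
from h import *
np.set_printoptions(precision=4,suppress=True)
z=lambda x,y:(360+(x+.5)/6-.5,190+(y+.5)/6-.5)
pl=[plane("top",z(*p),0.012) for p in[(90,145),(402,155),(400,495),(85,480)]]
print("plate",np.mean(pl,0)); 
for i in range(4):
    d=pl[(i+1)%4]-pl[i]; print(np.hypot(*d[:2]),np.degrees(np.arctan2(d[1],d[0])))
a,b=plane("top",z(343,75),0.188),plane("top",z(349,330),0.198); print("post/tip",a,b, np.degrees(np.arctan2(*(a-b)[1::-1])))
a,b=plane("top",z(203,338),0.104),plane("top",z(412,338),0.104); print("head",a,b,np.degrees(np.arctan2(*(a-b)[1::-1])))
c=np.mean([plane("top",z(*p),0.242) for p in[(350,188),(412,188),(412,248),(350,248)]],0); print("griptop",c)
hs=lambda x,y:(190+(x+.5)/3.7-.5,240+(y+.5)/3.7-.5)
print("griptop scene", plane("scene",hs(155,126),0.242))
from scipy.spatial.transform import Rotation as R
q=bot.state()["orientation"]; print(R.from_quat(np.r_[q[1:],q[0]]).as_matrix())
E
```

```text
plate [ 0.5761 -0.2522  0.012 ]
0.11915699450138023 -89.87654550919282
0.13028588979434028 179.10642085807893
0.11801374421685921 89.09304073021003
0.1281482686921884 -0.39081083178577514
post/tip [ 0.6255 -0.253   0.188 ] [ 0.5387 -0.2522  0.198 ] -0.4804606608963695
head [ 0.5513 -0.2211  0.104 ] [ 0.5537 -0.2943  0.104 ] 91.90189232442904
griptop [ 0.5662 -0.2531  0.242 ]
griptop scene [ 0.5647 -0.2531  0.242 ]
[[ 0.9116  0.4111  0.    ]
 [ 0.4111 -0.9116 -0.0001]
 [-0.      0.0001 -1.    ]]
```

```bash
python3 -m crank '[{"delta_pos":[31,32,7],"turn":[0,0,-2.7],"fingers":0.7},{"delta_pos":[31,32,7],"turn":[0,0,-2.7],"fingers":0.7},{"delta_pos":[31,32,7],"turn":[0,0,-2.7],"fingers":0.7},{"delta_pos":[31,32,7],"turn":[0,0,-2.7],"fingers":0.7},{"delta_pos":[31,32,7],"turn":[0,0,-2.7],"fingers":0.7},{"delta_pos":[31,32,7],"turn":[0,0,-2.7],"fingers":0.7},{"delta_pos":[31,32,7],"turn":[0,0,-2.7],"fingers":0.7},{"delta_pos":[31,32,7],"turn":[0,0,-2.7],"fingers":0.7},{"delta_pos":[20,20,4],"turn":[0,0,-2.7],"fingers":0.7},{"delta_pos":[0,0,0],"turn":[0,0,0],"fingers":0.7}]' 30
cat >> h.py <<'E'
from scipy.spatial.transform import Rotation as R
def pose():
    s=bot.state(); q=s["orientation"]; M=R.from_quat(np.r_[q[1:],q[0]]).as_matrix()
    return s,M
E
python3 - <<'E'
from h import *
s,M=pose(); print(s["tool_pos"],M.round(3),np.degrees(np.arctan2(M[1,1],M[0,1])),s["clock"])
E
```

```text
clock: 2.55
tool_pos: [0.5303, -0.2814, 0.4674]
orientation: [-0.001, 1.0, -0.012, 0.0]
ft_force: [0.2, 0.2, 0.2]
gripper_width: 0.0598
[ 0.53028178 -0.28136076  0.46738206] [[ 1.    -0.024  0.   ]
 [-0.024 -1.     0.001]
 [ 0.    -0.001 -1.   ]] -91.3553449682699 2.55
```

```bash
python3 -m crank '[{"delta_pos":[30,28,0],"turn":[0,0,1],"fingers":0.7},{"delta_pos":[5,1,0],"turn":[0,0,0],"fingers":0.7},{"delta_pos":[0,0,0],"turn":[0,0,0],"fingers":0.7}]'
python3 - <<'E'
from h import *
np.set_printoptions(precision=4,suppress=True)
s,M=pose(); print(s["tool_pos"],np.degrees(np.arctan2(M[1,1],M[0,1])))
c=bot.camera_params("wrist"); T=c["tool_from_camera"]
im=bot.snapshot("wrist"); cv2.imwrite("pics/w1.png",im[:,:,::-1])
im=bot.snapshot("scene"); cv2.imwrite("pics/s1.png",im[:,:,::-1])
for q in["reader_grip","hook"]: 
  for d in bot.landmark_of("wrist",q)[:2]:
    px=np.array(d["location"])*[640,480]
    o=s["tool_pos"]+M@T[:3,3]; r=M@T[:3,:3]@np.linalg.inv(c["mtx"])@np.r_[px,1]
    z=0.220 if q!="hook" else .19
    print(q,px,d["score"],o+r*(z-o[2])/r[2])
E
```

```text
clock: 2.85
tool_pos: [0.5661, -0.2518, 0.4674]
orientation: [-0.0, 1.0, -0.002, 0.0]
ft_force: [-0.2, -0.2, -0.1]
gripper_width: 0.0595
[ 0.5661 -0.2518  0.4674] -90.24381899574182
reader_grip [326.272 247.92 ] 0.94 [ 0.565  -0.2549  0.22  ]
hook [323.008 233.712] 0.76 [ 0.5641 -0.253   0.19  ]
```

View pics/w1.png

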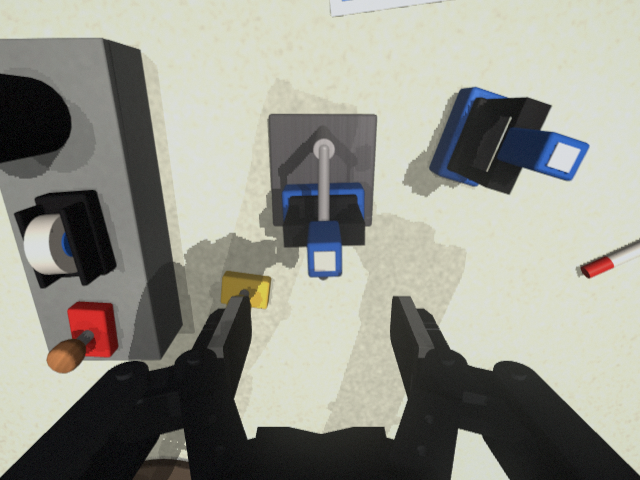

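View pics/s1.png

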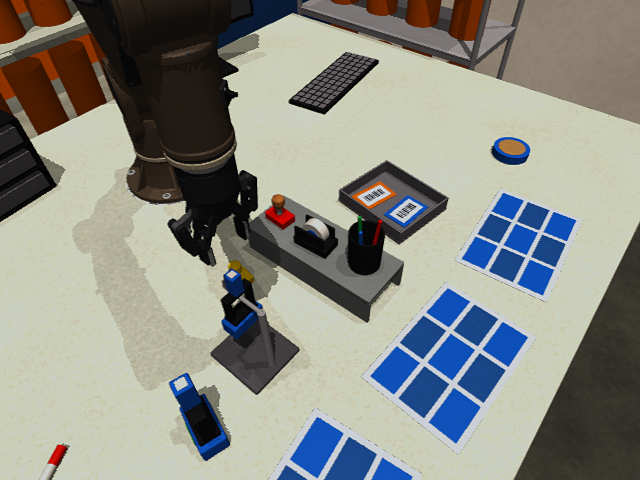

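The wrist view shows the grip at (325,262), just right of centre between the fingers. All estimates agree to within 2 mm, so I'll descend 90 mm and shift y by -2.

```bash
python3 -m crank '[{"delta_pos":[0,-2,-35],"turn":[0,0,0],"fingers":0.7},{"delta_pos":[0,0,-30],"turn":[0,0,0],"fingers":0.7},{"delta_pos":[0,0,-20],"turn":[0,0,0],"fingers":0.7},{"delta_pos":[0,0,-4],"turn":[0,0,0],"fingers":0.7},{"delta_pos":[0,0,0],"turn":[0,0,0],"fingers":0.7}]'
python3 - <<'E'
from h import *
s,M=pose(); print(s["tool_pos"],np.degrees(np.arctan2(M[1,1],M[0,1])))
im=bot.snapshot("wrist"); cv2.imwrite("pics/w2.png",im[:,:,::-1])
E
```

```text
clock: 3.55
tool_pos: [0.5617, -0.2591, 0.3783]
orientation: [0.001, 1.0, -0.007, 0.002]
ft_force: [-0.1, -0.2, 0.5]
gripper_width: 0.0599
[ 0.56168746 -0.25909166  0.37825454] -90.77142312213964
```

View pics/w2.png

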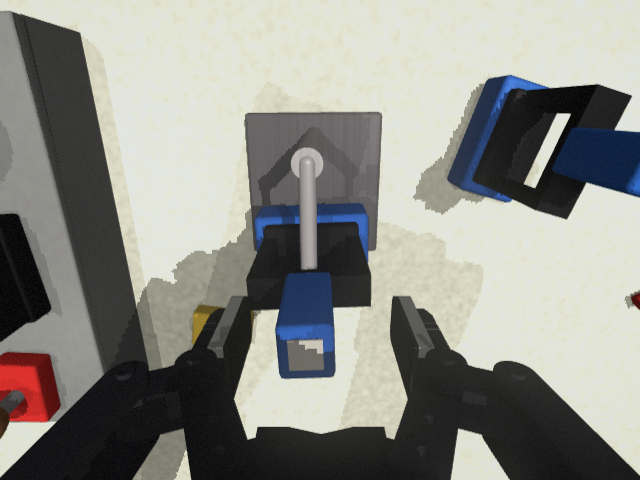

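The wrist view shows the grip top at (306,358). The tool drifted about 4 mm in x and y during the descent, so I'll correct that and then close.

```bash
python3 -m crank '[{"delta_pos":[4.5,4.5,0],"turn":[0,0,0.7],"fingers":0.7},{"delta_pos":[0,0,0],"turn":[0,0,0],"fingers":0.7}]'
python3 - <<'E'
from h import *
s,M=pose(); print(s["tool_pos"],np.degrees(np.arctan2(M[1,1],M[0,1])))
im=bot.snapshot("wrist"); cv2.imwrite("pics/w3.png",im[:,:,::-1])
E
```

```text
clock: 3.8
tool_pos: [0.5669, -0.2549, 0.3811]
orientation: [0.002, 1.0, -0.0, 0.003]
ft_force: [0.9, 0.4, 0.4]
gripper_width: 0.0595
[ 0.56693401 -0.25487285  0.38105246] -90.05699219866635
```

View pics/w3.png

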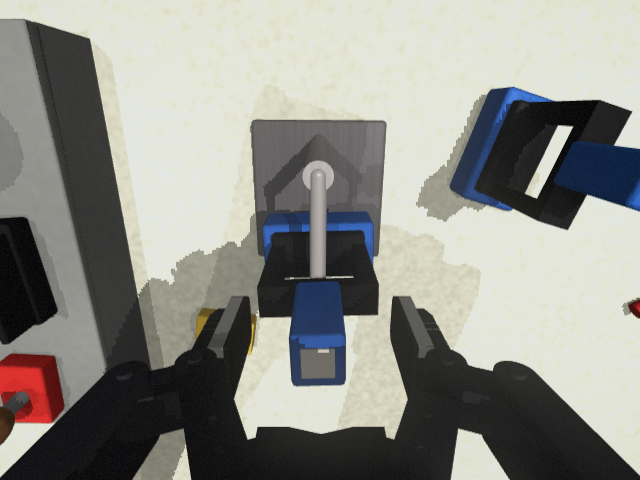

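Grip top at (318,363), centred. Closing.

```bash
python3 -m crank '[{"delta_pos":[0,0,-3],"turn":[0,0,0],"fingers":0.7},{"delta_pos":[0,0,0],"turn":[0,0,0],"fingers":0},{"delta_pos":[0,0,0],"turn":[0,0,0],"fingers":0},{"delta_pos":[0,0,0],"turn":[0,0,0],"fingers":0},{"delta_pos":[0,0,0],"turn":[0,0,0],"fingers":0},{"delta_pos":[0,0,0],"turn":[0,0,0],"fingers":0},{"delta_pos":[0,0,0],"turn":[0,0,0],"fingers":0},{"delta_pos":[0,0,0],"turn":[0,0,0],"fingers":0}]' 50
python3 - <<'E'
from h import *
s,M=pose(); print(s["tool_pos"],M.round(4),np.degrees(np.arctan2(M[1,1],M[0,1])))
im=bot.snapshot("wrist"); cv2.imwrite("pics/w4.png",im[:,:,::-1])
E
```

```text
clock: 4.65
tool_pos: [0.5672, -0.2551, 0.3796]
orientation: [0.002, 1.0, -0.001, 0.005]
ft_force: [0.0, 0.2, 0.2]
gripper_width: 0.0192
[ 0.56717339 -0.25512444  0.37959625] [[ 1.     -0.0014  0.0093]
 [-0.0014 -1.     -0.0048]
 [ 0.0093  0.0048 -0.9999]] -90.0815506683373
```

View pics/w4.png

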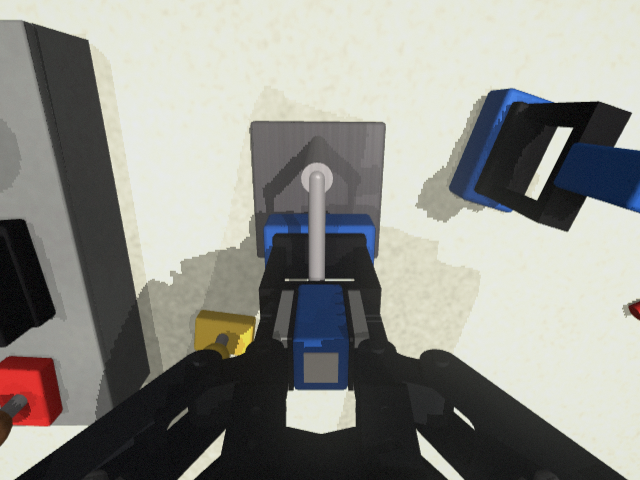

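Gripped at 19 mm opening. Lifting about 24 mm, which is above the 12 mm tip and below the 38 mm limit.

```bash
python3 -m crank '[{"delta_pos":[0,0,8],"turn":[0,0,0],"fingers":0},{"delta_pos":[0,0,8],"turn":[0,0,0],"fingers":0},{"delta_pos":[0,0,7],"turn":[0,0,0],"fingers":0},{"delta_pos":[0,0,0],"turn":[0,0,0],"fingers":0}]'
python3 - <<'E'
from h import *
s,M=pose(); print(s["tool_pos"],M[2].round(4),np.degrees(np.arctan2(M[1,1],M[0,1])))
im=bot.snapshot("scene"); cv2.imwrite("pics/s5.png",cv2.resize(im[200:400,150:350,::-1],None,fx=3,fy=3))
E
```

```text
clock: 5.1
tool_pos: [0.5668, -0.2553, 0.4041]
orientation: [0.002, 1.0, -0.001, 0.004]
ft_force: [-0.7, -0.1, -1.6]
gripper_width: 0.0193
[ 0.56679088 -0.25527863  0.4040625 ] [ 0.0077  0.0046 -1.    ] -90.09701083269415
```

View pics/s5.png

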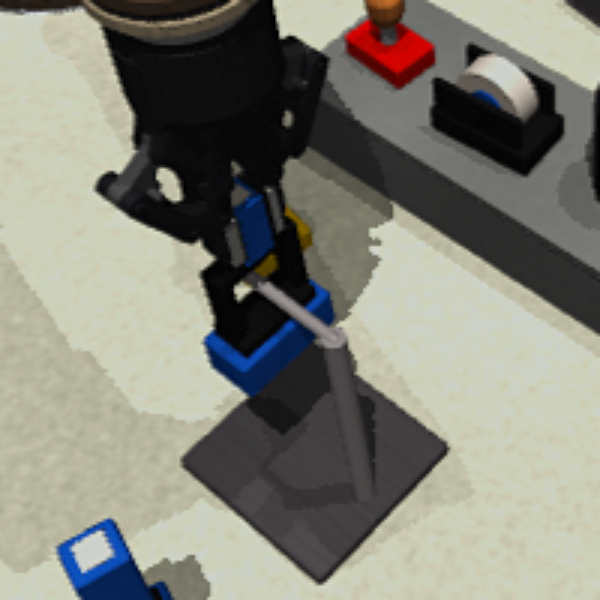

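Lifted and hanging free, with 1.6 N of weight showing. Backing out along -x.

```bash
python3 -m crank '[{"delta_pos":[-10,0,0],"turn":[0,0,0],"fingers":0},{"delta_pos":[-15,0,0],"turn":[0,0,0],"fingers":0},{"delta_pos":[-15,0,0],"turn":[0,0,0],"fingers":0},{"delta_pos":[-15,0,0],"turn":[0,0,0],"fingers":0},{"delta_pos":[-15,0,0],"turn":[0,0,0],"fingers":0},{"delta_pos":[-15,0,0],"turn":[0,0,0],"fingers":0},{"delta_pos":[-10,0,0],"turn":[0,0,0],"fingers":0},{"delta_pos":[0,0,0],"turn":[0,0,0],"fingers":0},{"delta_pos":[0,0,0],"turn":[0,0,0],"fingers":0}]'
python3 - <<'E'
from h import *
s,M=pose(); print(s["tool_pos"],M[2].round(4),np.degrees(np.arctan2(M[1,1],M[0,1])))
im=bot.snapshot("scene"); cv2.imwrite("pics/s6.png",im[...,::-1])
E
```

```text
clock: 6.05
tool_pos: [0.4627, -0.2547, 0.4013]
orientation: [0.002, 1.0, -0.001, 0.001]
ft_force: [-0.0, -0.4, -2.0]
gripper_width: 0.0197
[ 0.46267394 -0.25473096  0.40127996] [ 0.0026  0.0032 -1.    ] -90.15335796630639
```

View pics/s6.png

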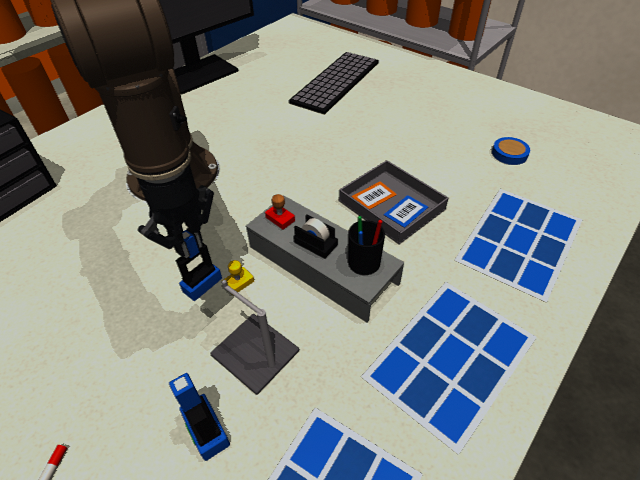

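Off the hook and held level. Raising to clear everything on the riser, including the pens at about 0.197 m, before crossing.

```bash
python3 -m crank '[{"delta_pos":[0,0,20],"turn":[0,0,0],"fingers":0},{"delta_pos":[0,0,30],"turn":[0,0,0],"fingers":0},{"delta_pos":[0,0,30],"turn":[0,0,0],"fingers":0},{"delta_pos":[0,0,20],"turn":[0,0,0],"fingers":0},{"delta_pos":[0,0,10],"turn":[0,0,0],"fingers":0},{"delta_pos":[0,0,0],"turn":[0,0,0],"fingers":0}]'
python3 -m crank '[{"delta_pos":[1,20,0],"turn":[0,0,-0.5],"fingers":0},{"delta_pos":[1,35,0],"turn":[0,0,-0.5],"fingers":0},{"delta_pos":[1,35,0],"turn":[0,0,-0.5],"fingers":0},{"delta_pos":[1,35,0],"turn":[0,0,-0.5],"fingers":0},{"delta_pos":[1,35,0],"turn":[0,0,-0.5],"fingers":0},{"delta_pos":[1,35,0],"turn":[0,0,-0.5],"fingers":0},{"delta_pos":[1,35,0],"turn":[0,0,-0.5],"fingers":0},{"delta_pos":[1,35,0],"turn":[0,0,-0.5],"fingers":0}]'
```

```text
clock: 6.7
tool_pos: [0.4658, -0.2536, 0.5137]
orientation: [0.001, 1.0, 0.0, 0.001]
ft_force: [0.4, -0.5, -1.9]
gripper_width: 0.0196
clock: 7.5
tool_pos: [0.4726, 0.0157, 0.503]
orientation: [0.001, 0.999, -0.041, -0.006]
ft_force: [1.8, 0.1, -3.1]
gripper_width: 0.0192
```

```bash
python3 -m crank '[{"delta_pos":[5,35,1],"turn":[0,0,0],"fingers":0},{"delta_pos":[10,35,1],"turn":[0,0,0],"fingers":0},{"delta_pos":[15,35,1],"turn":[0,0,0],"fingers":0},{"delta_pos":[20,35,0],"turn":[0,0,0],"fingers":0},{"delta_pos":[20,30,0],"turn":[0,0,0],"fingers":0},{"delta_pos":[15,25,0],"turn":[0,0,0],"fingers":0},{"delta_pos":[10,15,0],"turn":[0,0,0],"fingers":0},{"delta_pos":[0,0,0],"turn":[0,0,0],"fingers":0},{"delta_pos":[0,0,0],"turn":[0,0,0],"fingers":0}]'
python3 - <<'E'
from h import *
s,M=pose(); print(s["tool_pos"],M[2].round(4),np.degrees(np.arctan2(M[1,1],M[0,1])))
for n in["scene","top","wrist"]:
  im=bot.snapshot(n); cv2.imwrite(f"pics/{n}7.png",im[...,::-1])
E
```

```text
clock: 8.4
tool_pos: [0.5683, 0.2419, 0.4913]
orientation: [0.002, 0.999, -0.036, -0.014]
ft_force: [-0.3, 0.9, -2.4]
gripper_width: 0.0196
[0.568334  0.241872  0.4912659] [-0.0286  0.0059 -0.9996] -94.09683519749177
```

View pics/scene7.png

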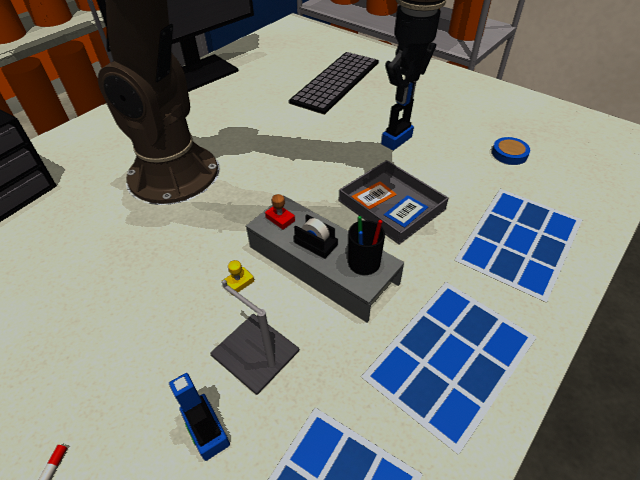

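View pics/wrist7.png

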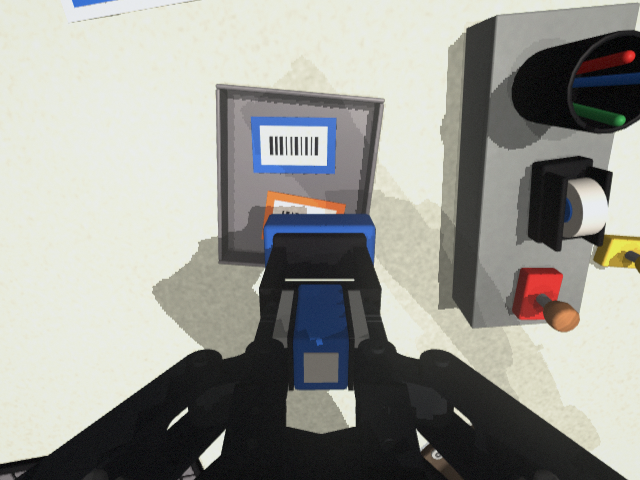

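The scene view shows the reader hanging level above and behind the tray, with the riser items unmoved. I'll overlay a reader model to check the in-hand pose and re-measure the card from the wrist camera.

```bash
cat >> h.py <<'E'
def wplane(px,z,s,M):
    c=bot.camera_params("wrist"); T=c["tool_from_camera"]
    o=s["tool_pos"]+M@T[:3,3]; r=M@T[:3,:3]@np.linalg.inv(c["mtx"])@np.r_[px,1]
    return o+r*(z-o[2])/r[2]
def card(n,im,s=None,M=None,area=300):
    "biggest blue-framed card contour containing black/white; returns rect in mm"
    hsv=cv2.cvtColor(im,cv2.COLOR_RGB2HSV); m=cv2.inRange(hsv,(100,120,60),(130,255,255))
    cs,h=cv2.findContours(m,cv2.RETR_CCOMP,cv2.CHAIN_APPROX_NONE); out=[]
    for i,c in enumerate(cs):
        if h[0][i][3]>=0 or cv2.contourArea(c)<area: continue
        f=(lambda p:wplane(p,.007,s,M)) if n=="wrist" else (lambda p:plane(n,p,.007))
        r=cv2.minAreaRect(np.array([f(p[0])[:2]*1000 for p in c],np.float32))
        if 55<min(r[1])<80 and 85<max(r[1])<115: out.append(r)
    return out
def model(s,M,h=0.2756,pitch=0):
    # reader corners in world: tool x ~ reader x, -tool y = reader y, -tool z = up
    A=M@np.diag([1,-1,-1]); A=A@R.from_euler("y",pitch,degrees=True).as_matrix()
    o=s["tool_pos"]+M@[0,0,.1596]-A@[0,0,.116+h-.2756]
    box=lambda hx,hy,z0,z1:[o+A@[a*hx,b*hy,z] for z in(z0,z1) for a,b in((-1,-1),(1,-1),(1,1),(-1,1))]
    return o,A,[box(.018,.035,0,.03),box(.008,.028,.04,.094),box(.011,.010,.094,.138)]
def overlay(im,pj,boxes):
    im=np.ascontiguousarray(im[...,::-1])
    for b in boxes:
        p=[tuple(np.round(pj(x)*8).astype(int).tolist()) for x in b]
        for i in range(4):
            for u,v in((i,(i+1)%4),(4+i,4+(i+1)%4),(i,i+4)): cv2.line(im,p[u],p[v],(0,255,255),1,cv2.LINE_AA,3)
    return im
def wproj(X,s,M):
    c=bot.camera_params("wrist"); T=c["tool_from_camera"]
    t=M.T@(X-s["tool_pos"]); k=c["mtx"]@(T[:3,:3].T@(t-T[:3,3])); return k[:2]/k[2]
E
python3 - <<'E'
from h import *
s,M=pose(); o,A,B=model(s,M); print(o)
r={n:bot.snapshot(n) for n in["scene","top","wrist"]}
for n in r: print(n,card(n,r[n],s,M))
ov={n:overlay(r[n],(lambda X:proj(n,X)) if n!="wrist" else (lambda X:wproj(X,s,M)),B) for n in r}
a=cv2.resize(ov["scene"][50:200,340:460],(480,600)); 
p=proj("top",o).astype(int); print(p)
b=ov["top"]; x0=max(p[0]-60,0);y0=max(p[1]-75,0); b=cv2.resize(b[y0:y0+150,x0:x0+120],(480,600))
cv2.imwrite("pics/ov1.png",cv2.resize(np.hstack([a,b]),(800,500))); cv2.imwrite("pics/ov2.png",ov["wrist"])
E
```

```text
[0.56059562 0.23980747 0.21694084]
scene [((594.4677124023438, 268.7748718261719), (102.25337219238281, 67.72947692871094), 85.02864837646484)]Traceback (most recent call last):
  File "<stdin>", line 4, in <module>
  File "h.py", line 27, in card
    r=cv2.minAreaRect(np.array([f(p[0])[:2]*1000 for p in c],np.float32))
                                ~^^^^^^
  File "h.py", line 26, in <lambda>
    f=(lambda p:wplane(p,.007,s,M)) if n=="wrist" else (lambda p:plane(n,p,.007))
                                                                 ~~~~~^^^^^^^^^^
  File "h.py", line 8, in plane
    c=bot.camera_params(n); d=c["R"].T@np.linalg.inv(c["mtx"])@np.r_[px,1.]; o=-c["R"].T@c["t"]
ValueError: time passes only in moves, steps and waits
```

```bash
sed -i 's/bot\.camera_params(/CP(/g' h.py; sed -i '2a import functools\n@functools.lru_cache\ndef CP(n): return bot.camera_params(n)' h.py
cat > chk.py <<'E'
import sys
from h import *
k=sys.argv[1]
s,M=pose(); o,A,B=model(s,M); print("model origin",o,"clock",s["clock"]); print(M[2].round(4),np.degrees(np.arctan2(M[1,1],M[0,1])),s["tool_pos"])
r={n:bot.snapshot(n) for n in["scene","top","wrist"]}
for n in r: print(n,[[np.round(v,1).tolist() for v in q] for q in card(n,r[n],s,M)])
ov={n:overlay(r[n],(lambda X:proj(n,X)) if n!="wrist" else (lambda X:wproj(X,s,M)),B) for n in r}
def crop(n):
    p=proj(n,o+[0,0,.07]).astype(int); x0,y0=np.clip(p-[60,75],0,[520,330]); return cv2.resize(ov[n][y0:y0+150,x0:x0+120],(400,500),interpolation=cv2.INTER_CUBIC)
cv2.imwrite(f"pics/ov{k}a.png",np.hstack([crop("scene"),crop("top")])); cv2.imwrite(f"pics/ov{k}b.png",ov["wrist"])
E
python3 chk.py 1
```

```text
model origin [0.56107362 0.23998737 0.21789776] clock 8.7
[-0.0256  0.0049 -0.9997] -94.20255446187923 [0.56822064 0.24081449 0.49340383]
scene [[[594.5, 268.8], [102.3, 67.7], 85.0]]
top []
wrist [[[594.8, 269.0], [99.8, 66.3], 85.0]]
```

View pics/ov1a.png

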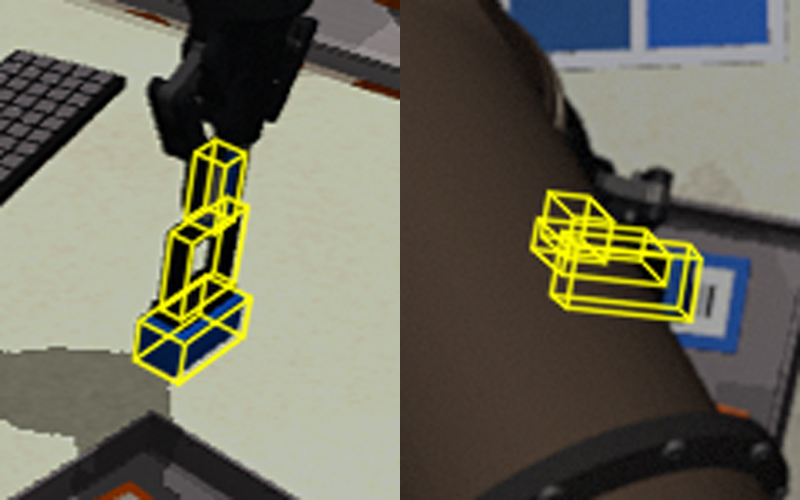

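View pics/ov1b.png

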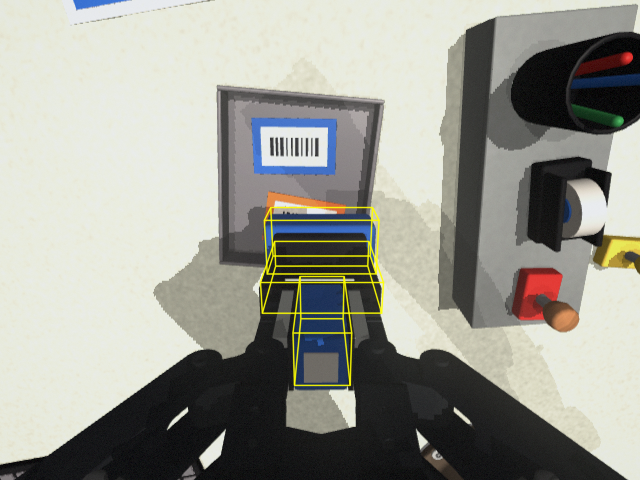

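The model matches the images to within a few pixels. All three card measurements agree: (0.5947, 0.269), yaw -5°. Centring high up and levelling first.

```bash
python3 -m crank '[{"delta_pos":[15,14,-5],"turn":[0.2,-0.7,-0.4],"fingers":0},{"delta_pos":[14,14,-15],"turn":[0.1,-0.7,-0.4],"fingers":0},{"delta_pos":[0,0,-30],"turn":[0,0,0],"fingers":0},{"delta_pos":[0,0,-30],"turn":[0,0,0],"fingers":0},{"delta_pos":[0,0,-20],"turn":[0,0,0],"fingers":0},{"delta_pos":[0,0,0],"turn":[0,0,0],"fingers":0},{"delta_pos":[0,0,0],"turn":[0,0,0],"fingers":0}]'; python3 chk.py 2
```

```text
clock: 9.55
tool_pos: [0.5982, 0.2688, 0.3936]
orientation: [-0.003, 0.999, -0.045, 0.002]
ft_force: [-0.2, -0.1, -1.3]
gripper_width: 0.0199
model origin [0.59961053 0.27022623 0.11804413] clock 9.55
[ 0.0045 -0.0055 -1.    ] -95.14210996502048 [0.59822713 0.26883413 0.39363714]
scene []
top []
wrist []
```

View pics/ov2b.png

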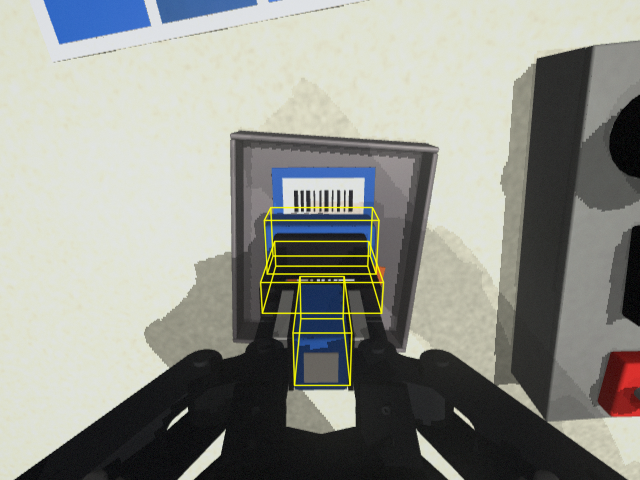

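View pics/ov2a.png

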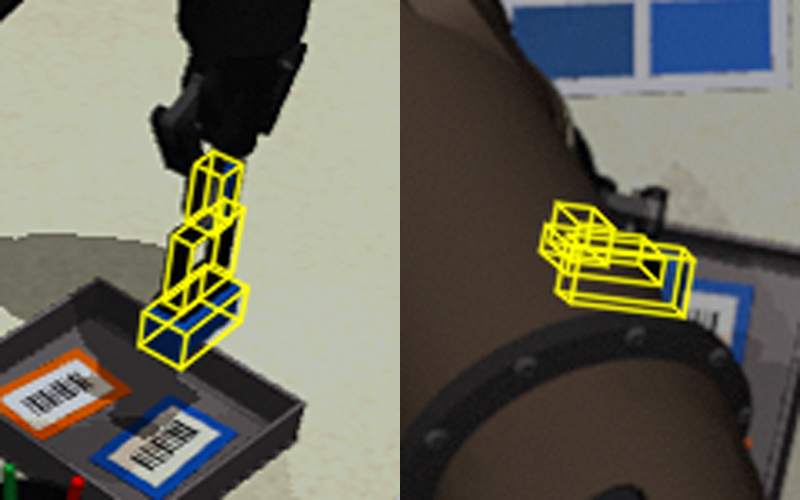

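The model sits slightly above the visible head edge in the wrist view. I'll zoom in to measure the in-hand offset.

```bash
python3 - <<'E'
from h import *
s,M=pose(); 
w=bot.snapshot("wrist"); sc=bot.snapshot("scene")
def pan(B):
    a=overlay(w,lambda X:wproj(X,s,M),B)[190:310,250:395] if B else w[190:310,250:395,::-1]
    b=(overlay(sc,lambda X:proj("scene",X),B) if B else sc[...,::-1])[80:200,360:440]
    return np.hstack([cv2.resize(a,(480,396),interpolation=3),cv2.resize(b,(264,396),interpolation=3)])
cv2.imwrite("pics/z5.png",cv2.resize(np.vstack([pan([]),pan(model(s,M,pitch=1.5)[2])]),(560,600)))
E
```

```text
(no output)
```

View pics/z5.png

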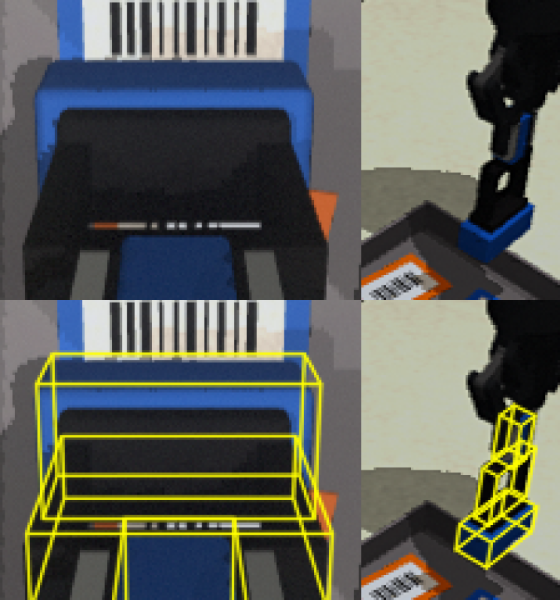

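Relative to the model the head sits about 4 mm towards -x (pitch ~1.5–2°, well within limits). That puts the real reader centre near (0.5955, 0.270), within about 1 mm of the code. Descending in stages.

```bash
python3 -m crank '[{"delta_pos":[0,0,-15],"turn":[0,0,0],"fingers":0},{"delta_pos":[0,0,-20],"turn":[0,0,0],"fingers":0},{"delta_pos":[0,0,-20],"turn":[0,0,0],"fingers":0},{"delta_pos":[0,0,-10],"turn":[0,0,0],"fingers":0},{"delta_pos":[0,0,0],"turn":[0,0,0],"fingers":0},{"delta_pos":[0,0,0],"turn":[0,0,0],"fingers":0}]'; python3 chk.py 3
```

```text
clock: 10.4
tool_pos: [0.5984, 0.2691, 0.3272]
orientation: [-0.004, 0.999, -0.045, 0.005]
ft_force: [-0.2, -0.2, -1.0]
gripper_width: 0.0197
model origin [0.60125169 0.27119364 0.05164276] clock 10.4
[ 0.0096 -0.0086 -0.9999] -95.15142039213075 [0.59841177 0.26907522 0.32721999]
scene []
top []
wrist [[[591.9, 270.0], [101.1, 72.6], 85.2]]
```

View pics/ov3b.png

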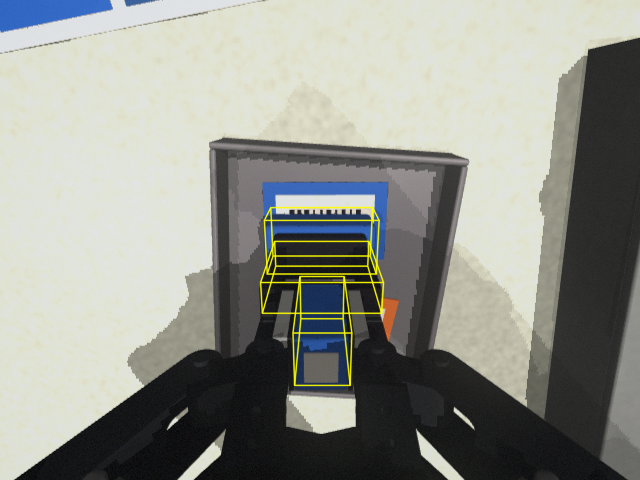

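View pics/ov3a.png

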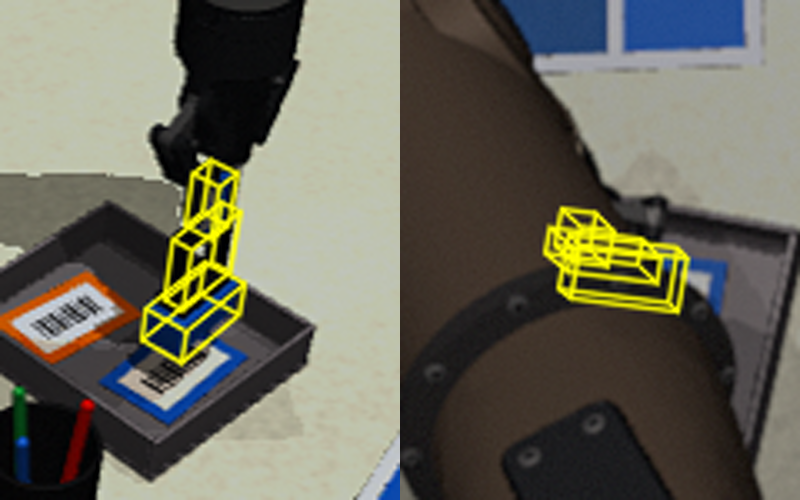

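```bash
python3 -m crank '[{"delta_pos":[-1,0,-8],"turn":[-0.3,0,0],"fingers":0},{"delta_pos":[-1,0,-8],"turn":[-0.2,0,0],"fingers":0},{"delta_pos":[0,0,-7],"turn":[0,0,0],"fingers":0},{"delta_pos":[0,0,0],"turn":[0,0,0],"fingers":0},{"delta_pos":[0,0,0],"turn":[0,0,0],"fingers":0}]'; python3 chk.py 4
```

```text
clock: 11.05
tool_pos: [0.5966, 0.2695, 0.3043]
orientation: [-0.0, 0.999, -0.045, 0.007]
ft_force: [0.3, -0.3, -1.2]
gripper_width: 0.0199
model origin [0.60032738 0.26944122 0.02869861] clock 11.05
[ 0.0136 -0.001  -0.9999] -95.14280235686587 [0.59658264 0.26950546 0.30427316]
scene []
top []
wrist [[[595.1, 269.4], [100.5, 65.7], 84.9]]
```

View pics/ov4a.png

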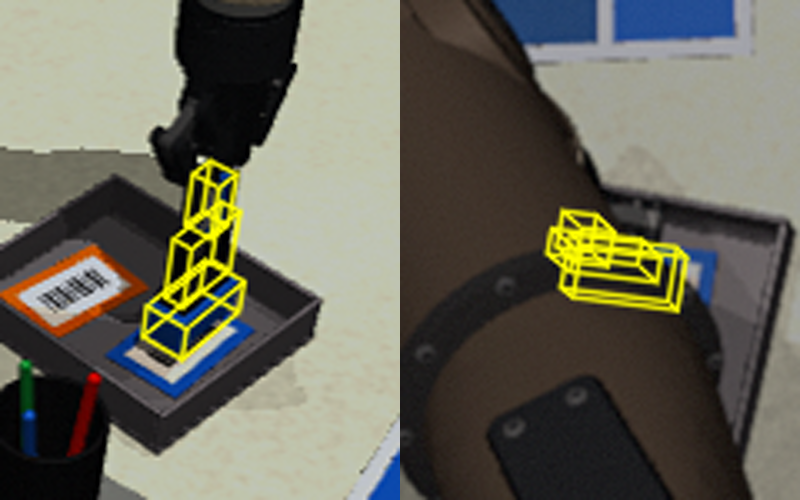

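View pics/ov4b.png

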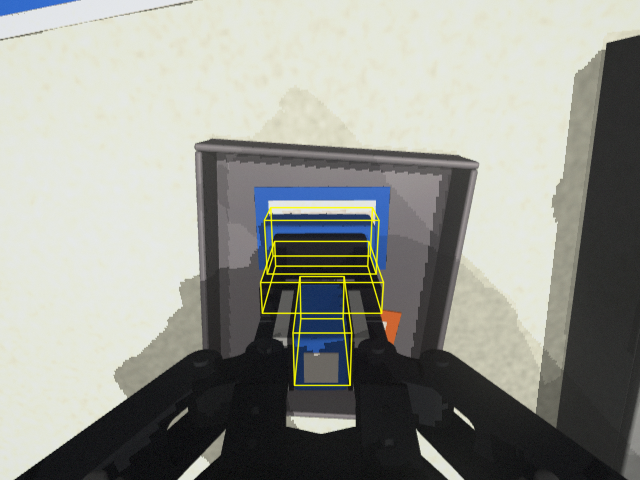

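```bash
python3 -m crank '[{"delta_pos":[-1,0,-5],"turn":[0,0,0],"fingers":0},{"delta_pos":[0,0,-5],"turn":[0,0,0],"fingers":0},{"delta_pos":[0,0,0],"turn":[0,0,0],"fingers":0},{"delta_pos":[0,0,0],"turn":[0,0,0],"fingers":0},{"delta_pos":[0,0,0],"turn":[0,0,0],"fingers":0}]'; python3 chk.py 5; python3 - <<'E'
from h import *
s,M=pose(); w=bot.snapshot("wrist"); cv2.imwrite("pics/z6.png",cv2.resize(w[180:270,240:400,::-1],(800,450),interpolation=3))
sc=bot.snapshot("scene"); cv2.imwrite("pics/z7.png",cv2.resize(sc[150:250,340:460,::-1],(720,600),interpolation=3))
E
```

```text
clock: 11.7
tool_pos: [0.5958, 0.2695, 0.2941]
orientation: [-0.0, 0.999, -0.045, 0.007]
ft_force: [-0.3, -0.4, -1.8]
gripper_width: 0.0195
model origin [0.59980949 0.26955235 0.01852102] clock 11.7
[ 0.0146 -0.0016 -0.9999] -95.16075433424898 [0.59576817 0.26946164 0.29409137]
scene []
top []
wrist [[[595.1, 269.3], [100.3, 65.9], 84.9]]
```

View pics/z6.png

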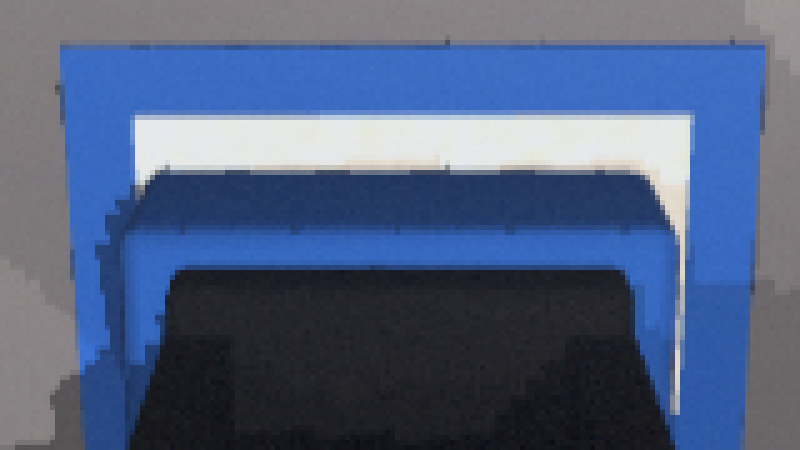

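View pics/z7.png

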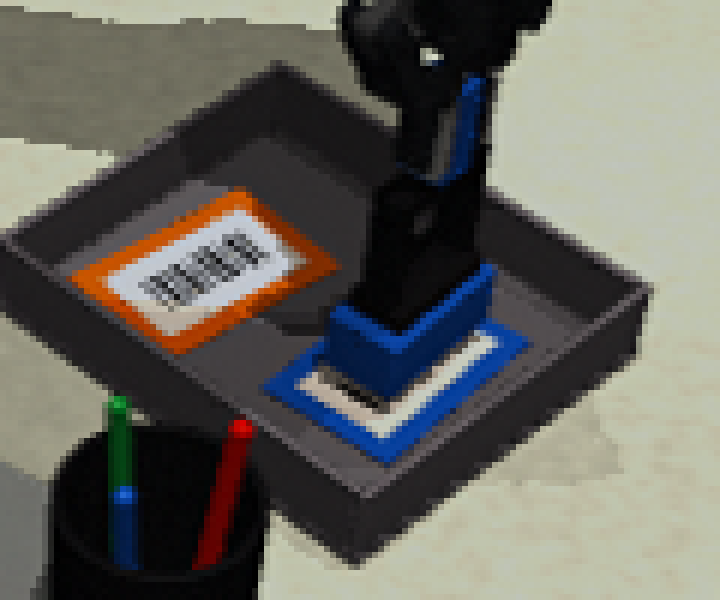

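```bash
python3 - <<'E'
from h import *
np.set_printoptions(precision=4,suppress=True)
s,M=pose()
for z in(.013,.018): print("front bottom",wplane((319.9,214.5),z,s,M)," L/R",wplane((270.5,214.5),z,s,M),wplane((370,214.5),z,s,M))
print("front top",wplane((319.9,225.9),.048,s,M))
print("card top edge",wplane((322,189),.007,s,M))
o,A,B=model(s,M); print("model corners scene",[proj("scene",b).round(1) for b in B[0]])
c,sn=np.cos(np.radians(5)),np.sin(np.radians(5))
Rz=np.array([[c,sn,0],[-sn,c,0],[0,0,1]])
for h in(.013,.018,.023):
  for x in(.592,.595,.599):
    print(h,x,[proj("scene",np.r_[x,.2695,h]+Rz@[a,b,z]).round(1).tolist() for a,b,z in((.018,-.035,0),(.018,-.035,.03),(-.018,-.035,.03))])
E
```

```text
front bottom [0.611  0.2695 0.013 ]  L/R [0.6142 0.3044 0.013 ] [0.6079 0.2342 0.013 ]
front bottom [0.6124 0.2694 0.018 ]  L/R [0.6155 0.3035 0.018 ] [0.6093 0.2347 0.018 ]
front top [0.6133 0.2692 0.048 ]
card top edge [0.6279 0.2665 0.007 ]
model corners scene [array([393.9, 211.3]), array([405.5, 218.1]), array([422.5, 203.9]), array([410.9, 197.5]), array([395. , 202.3]), array([406.9, 209.2]), array([424.1, 195. ]), array([412.3, 188.5])]
0.013 0.592 [[402.5, 218.5], [404.0, 209.7], [392.2, 202.7]]
0.013 0.595 [[403.5, 219.0], [405.0, 210.2], [393.2, 203.2]]
0.013 0.599 [[404.9, 219.7], [406.4, 210.9], [394.6, 203.9]]
0.018 0.592 [[402.7, 217.0], [404.2, 208.2], [392.4, 201.2]]
0.018 0.595 [[403.8, 217.6], [405.3, 208.7], [393.4, 201.7]]
0.018 0.599 [[405.2, 218.3], [406.7, 209.4], [394.8, 202.4]]
0.023 0.592 [[403.0, 215.6], [404.5, 206.6], [392.6, 199.7]]
0.023 0.595 [[404.0, 216.1], [405.5, 207.2], [393.6, 200.2]]
0.023 0.599 [[405.4, 216.8], [406.9, 207.9], [395.0, 200.9]]
```

The checks agree:
- **Position:** reader centre about (0.594–0.595, 0.269), against a code centre of (0.595, 0.269).
- **Attitude:** yaw matches to within 0.2° and the reader is almost level.
- **Height:** 11–15 mm above the card.

I'll confirm it is still and the riser items are unmoved, then hand in.

```bash
python3 -m crank '[{"delta_pos":[0,0,0],"turn":[0,0,0],"fingers":0},{"delta_pos":[0,0,0],"turn":[0,0,0],"fingers":0}]'; python3 - <<'E'
from h import *
a=cv2.imread("pics/scene0.png").astype(int); b=bot.snapshot("scene")[...,::-1].astype(int)
d=np.abs(a-b).max(2)>40; print("riser diff px",d[190:290,245:385].sum(), np.argwhere(d[190:290,245:385])[:5].tolist())
s=bot.state(); print(np.abs(s["dq"]).max(),s["tool_pos"],s["gripper_width"])
bot.sign_off()
E
```

```text
clock: 12.15
tool_pos: [0.5958, 0.2695, 0.2944]
orientation: [-0.001, 0.999, -0.045, 0.008]
ft_force: [0.9, -0.7, -2.6]
gripper_width: 0.0195
riser diff px 114 [[9, 138], [9, 139], [10, 137], [10, 138], [10, 139]]
0.002475219526307951 [0.59587264 0.26951679 0.29447256] 0.019309970142629206
the job is handed in; nothing more can be done
```

I lifted the reader 24 mm off its hook, backed it out along -x and carried it high over the riser. I handed the job in at about 12 s of the 56 s allowed, with the reader still held over the blue-bordered card's code. No verdict was reported.

| Check | Reading | Limit |
|---|---|---|
| Reader centre vs code centre | (0.594–0.595, 0.269) vs (0.595, 0.269), about 1 mm apart | 12 mm |
| Long sides | about 0.2° apart | 0.15 rad (8.6°) |
| Tilt | about 1–2° | 0.12 rad (6.9°) |
| Window above the card | 11–15 mm | 3–22 mm |
| Stillness | fastest joint 0.0025 rad/s | reader below 0.02 m/s and 0.15 rad/s |

**Disagreements:**
- **Reader position in the hand:** the model taken from the grasp pose put the head about 4 mm further along +x than the wrist camera showed. I trusted the camera.
- **Height:** the model gave about 11.5 mm above the card, and the scene picture suggested up to 15 mm.

**Riser items:** comparing the scene picture with the first one showed 114 changed pixels in the area around the riser. The ones I printed lie at the edge towards the tray and the arm's shadow. I did not check the rest, nor measure the pen cup, tape and stamp again, but the earlier views showed no movement.

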